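# Clamp the specimen cassette in the bench screw press

## Robot

A 6-joint arm with a two-finger parallel gripper is mounted at the origin on a cart in front of the work surface, level with it; the furniture and walls round the work are solid. World frame = base frame: x ahead of the robot, y to its left, z up, the work surface at z = 0. Lengths are in m, angles in rad, forces in N, time in s.
With the tool pointing down it reaches from about 0.35 to 0.975 m from the base axis. Payload 4.9 kg.
Tool frame: the origin (TCP) lies midway between the tips of the shut fingers; the grasp point (between the pads) lies 19 mm behind it (ctrl.tcp_to_grasp is the distance from the TCP to the grasp point, in m); z points along the fingers, y is the line along which they close (so a half turn about z gives the same grasp; the last joint's range is limited). The gripper opens to 85 mm and grips with 20 to 120 N. Pads are 22 mm wide; open, the fingers measure 114 mm over their backs; the gripper's body (76 mm by 85 mm) begins 54 mm behind the grasp point. The pads swing forward as they close: fully open they stand 13 mm farther back than shut.
Start: joints at [-1.255, 0.053, 1.613, -0, 1.476, -0.119], TCP at [0.263, -0.567, 0.231] pointing down, gripper open.
Joint ranges: [-3.01, 3.01], [-1.01, 2.22], [0.06, 2.58], [-1.02, 4.17], [0.09, 2.62], [-3.14, 3.14]. Speed limits (rad/s): [2.57, 2.57, 3.14, 3.14, 3.14, 3.14].

## Interface

Orientations are given as a rotation vector (axis times angle).
In Python, from station import ctrl gives the robot as it stands.
- The arm moves only by the shell command python3 jog.py 'ROWS' [FORCE]. ROWS is rows parted by semicolons, their numbers by spaces, 1 to 20 of them, each of 7 numbers: the finger opening in m, then dx, dy, dz in m, then a rotation vector rx, ry, rz in rad; each row is the pose to reach, as a shift and turn from the pose commanded when the command began, along the tool's axes at that moment; what a row does not reach only later rows make up. A row lasts 1/12 s, in which the tool goes at most 0.0417 m and 0.125 rad, less where a joint would pass 70% of its speed; a pose out of reach is approached as far as the arm can. The fingers move at their own pace and stop on an object; FORCE is the grip in N (left out, the last holds). Time passes only in rows, so rows that do not move let the fingers close. It prints the time, the measured TCP pose, the force, the opening and the grip force at its end.
- ctrl.get_obs(): the state, without advancing time (a new reading comes with each control period).
- ctrl.get_image(name): name is "scene" or "top"; returns the picture (480x640x3 uint8, red, green, blue); there is no depth.
- ctrl.camera_params(name): a dict with "fx", "fy", "cx", "cy" (pixels), "k1" (the pictures are not rectified: a ray, as slopes to the right and down, at radius r is drawn at 1 + k1 r^2 times it, then the intrinsics apply), "T" (4x4, takes a point from camera to world coordinates). Camera axes: x right, y down, z forward; pixel columns grow to the right and rows downward; lengths in m; the calibration is good to about 2 mm. A picture is of the moment at which its call begins. camera_params takes no time and is no camera call.
- ctrl.finish_job(): hands the job in; it is judged then, once.
The state is a dict: "t": time; "q": joint angles; "dq": joint speeds; "effort": joint torques, N m; "tool_pos": TCP position; "tool_rot": TCP orientation; "contact_force": force on the tool from outside, world axes, zero at the start; "wrist_torque": the same for the moment, N m; "opening": finger opening in m; "grip_force": force on a finger pad.
Only numpy, scipy, OpenCV 4.12 (cv2) and the standard library are available. Lean on these libraries where they do the work, as an engineer would, in place of code of your own. Each camera call takes 0.05 s, during which the arm holds its last target. There are 200 camera calls.

## Task

Slide the wooden specimen cassette onto the bed of the bench screw press, boards centred under the pad and back against the two stop pins, with its grip bar towards the front. Then let go of it and wind the crank clockwise (seen from above) until the pad just touches down on the cassette, add a quarter of a turn more, and leave it clamped like that. Never wind it half a turn tight, and do not disturb the other things on the bench.

Things in the scene. Friction and masses are not known exactly. Their poses are not given: they have to be found in the camera images.
- press: grey bench screw press, fixed. Origin: on its vertical screw axis at worktop height; +x points to the back of the press, where its one column stands (x 86 to 120 mm, 70 mm wide); z up. Base plate 12 mm thick, x -75 to 125, y +-85 mm. The head overhangs the bed: x -30 to 120, y +-28, z 130 to 174 mm. Front and both sides are open between bed and head.
- press_throat (a point): fixed point of the press on its axis, 100 mm above the worktop. The steel pad (84 x 84 mm, centred on the axis, sprung on the ram) hangs just below it: at the start the pad's underside is 81 to 94 mm above the worktop, at a height that the crank's direction does not tell (the stem length is set anew each time). It goes down 20 mm per turn of the crank, clockwise seen from above.
- press_hub (a point): fixed point of the press on its axis, hub of the crank, 186 mm up; the crank stays at its height. While turning, a steady thread friction of 0.42 N m resists (6 N at the grip). When the pad meets the cassette, a spring preload comes on at once: 0.25 N m more (3 to 4 N at the grip); the next quarter turn adds about 0.13 N m (2 N). The screw stays where it is left.
- crank_grip (a point): middle of the black upright grip of the crank, 220 mm above the worktop: a cylinder 26 mm across, 50 mm tall, spinning freely on its pin, so it can be held with a constant hand direction while it goes round. It circles the press axis at 70 mm radius; at the start it is behind the axis, within 63 degrees of the press's +x. The crank arm, 10 mm thick, lies 34 mm below this point.
- press_bed: aluminium bed plate of the press, fixed, parallel to the press, under the pad. Origin on the screw axis; its flat top is 26 mm above the origin (38 to 44 mm above the worktop: set anew each time). x -62 to 72, y +-60 mm. Two steel stop pins, 10 mm thick and 16 mm high, stand at its back (x = 67, y = +-35 mm); a cassette against them has its origin at x = +2 mm.
- cassette: loose wooden pressing cassette, 0.2 to 0.4 kg: two plywood boards with card between, together 120 x 100 x 28 mm, and in front of them a wooden grip bar. Origin: centre of the boards' underside; x towards the back edge (away from the bar), z up. Grip bar: x -125 to -59 mm, 24 mm wide (y +-12), z 2 to 36 mm. Starts flat on the worktop, lying about crossways to the press.
- red_pot: bystander: specimen pot with a red lid, 59 mm across, 78 mm high; origin at the centre of its underside
- petri: bystander: petri dish, 90 mm across, 14 mm high; origin at the centre of its underside
- tape_roll: bystander: tape roll lying flat, 98 mm across, 25 mm high; origin at the centre of its underside
- slide_box: bystander: closed dark red slide box, 99 x 175 x 41 mm; origin at the centre of its underside
- loupe: bystander: hand lens with black handle, 120 x 46 x 10 mm; origin at the centre of its underside

How it is judged:
On the way, in this order (a step that is already met when the one before it is completed fails the run):
1. the cassette lies home on the bed (boards under the pad, back at the stop pins), let go and not yet pressed (x of cassette in the frame of press_bed between -0.01 and 0.01 m and y of cassette in the frame of press_bed between -0.015 and 0.015 m and z of cassette in the frame of press_bed between 0.02 and 0.032 m and angle between the x axis of cassette and the x axis of press_bed, either way round below 0.15 rad and contact force between the fingers and cassette below 0.1 N and contact force between press_bed and cassette between 0.5 and 15 N), for 0.2 s.
2. the pad has come down on the cassette (contact force between press_bed and cassette above 50 N), for 0.1 s.
At the end, for the whole second after the job is handed in: the cassette lies on the bed within 10 mm of the press axis front to back, 15 mm sideways and 0.15 rad of square, at rest, clamped by the pad with a quarter of a turn past first touch (from about 0.15 to 0.35 turn: 107 to 139 N on the bed) (x of cassette in the frame of press_bed between -0.01 and 0.01 m and y of cassette in the frame of press_bed between -0.015 and 0.015 m and z of cassette in the frame of press_bed between 0.02 and 0.032 m and angle between the x axis of cassette and the x axis of press_bed, either way round below 0.15 rad and contact force between press_bed and cassette between 107 and 139 N and linear speed of cassette below 0.01 m/s).
It fails at once if the cassette is crushed: about half a turn or more past touch (over 160 N on the bed) (contact force between press_bed and cassette above 160 N).
It fails at once if a bystander is pushed more than 30 mm (distance of any of red_pot, petri, tape_roll, slide_box, loupe from where it was at the start of the episode above 0.03 m).
It also fails if it takes over 72 s, if anything falls off the work surface, if the arm or the gripper's body presses on something with over 40 N, if the wrist force passes 120 N, or if a joint passes its speed limit or range.

## Working session

There is one attempt and no reset: what is moved stays moved. The work goes in short steps, Python scripts to look and compute and a shell command to move; the robot and the scene stay as the last step left them, time stands still between calls to the robot, and variables do not carry over. Pictures are saved under pics/ and viewed, at most 10 in all, crops included, and the job is handed in when it is done.

```bash
ls; mkdir -p pics; python3 - <<'E'
from station import ctrl
import cv2,numpy as np
for n in("scene","top"):
    cv2.imwrite(f"pics/{n}0.png",ctrl.get_image(n)[:,:,::-1])
    p=ctrl.camera_params(n);print(n,{k:np.round(v,4) for k,v in p.items()})
print(ctrl.get_obs(),ctrl.tcp_to_grasp)
E
```

```text
jog.py
pics
station.py
scene {'fx': np.float64(606.2515), 'fy': np.float64(606.2515), 'cx': np.float64(316.8138), 'cy': np.float64(244.3259), 'k1': np.float64(-0.0862), 'T': array([[-0.728 , -0.5167,  0.4506, -0.1645],
       [-0.6854,  0.5631, -0.4617,  0.7361],
       [-0.0151, -0.645 , -0.7641,  1.3205],
       [ 0.    ,  0.    ,  0.    ,  1.    ]])}
top {'fx': np.float64(600.4535), 'fy': np.float64(600.4535), 'cx': np.float64(318.5382), 'cy': np.float64(233.9791), 'k1': np.float64(-0.0394), 'T': array([[-0.    , -0.9856,  0.1691,  0.2859],
       [-1.    ,  0.0017,  0.0098,  0.0264],
       [-0.0099, -0.1691, -0.9856,  1.5931],
       [ 0.    ,  0.    ,  0.    ,  1.    ]])}
{'t': 0.1, 'q': array([-1.25501856e+00,  5.33216227e-02,  1.61416907e+00,  1.79287005e-05,
        1.47600469e+00, -1.18967496e-01]), 'dq': array([-0.00107072, -0.00101233, -0.00191648,  0.00070298, -0.00034833,
       -0.00067862]), 'effort': array([-1.06022890e-04, -3.94904423e+01, -3.71361852e+01, -1.73272547e-04,
        3.90290399e-03,  1.65596919e-05]), 'tool_pos': array([ 0.26308229, -0.56630463,  0.23015948]), 'tool_rot': array([-3.06581286e+00, -6.77119676e-01,  2.65580970e-04]), 'contact_force': array([ 0.72734292,  0.27801504, -0.72531252]), 'wrist_torque': array([ 0.04120282, -0.00772613,  0.00686078]), 'grip_force': 0.0, 'opening': 0.0856674258570665} 0.0187
```
View pics/scene0.png

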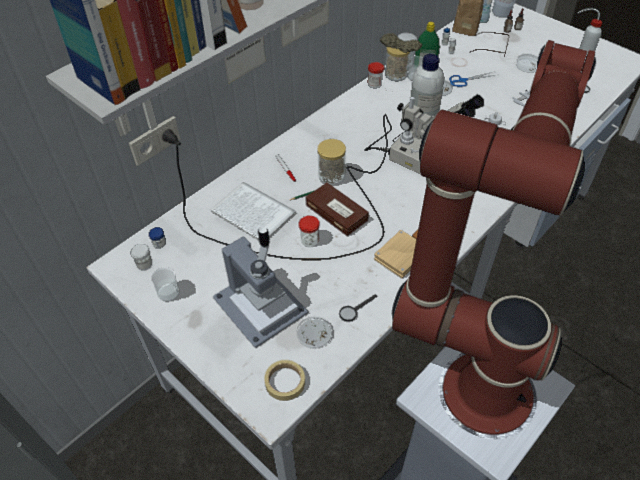

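View pics/top0.png

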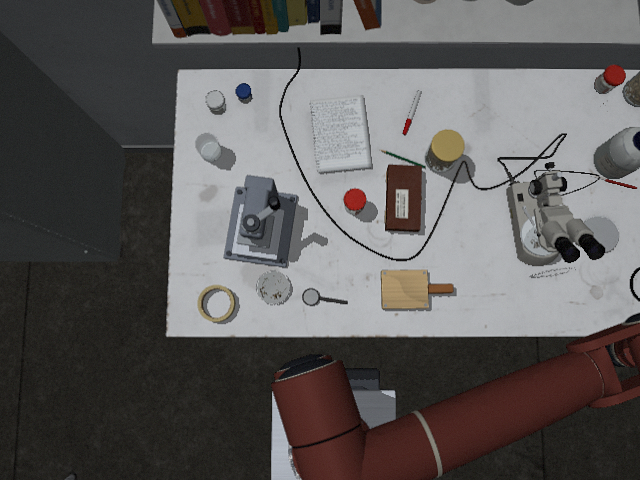

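The top view shows the press at (260,225), its front facing down (-x), and the cassette at (403,290) with its bar to the right. The petri dish is at (274,288), the loupe at (320,297), the tape at (217,303) and the red pot at (355,200). Next I'll enlarge crops.

```bash
python3 - <<'E'
import cv2,numpy as np
t=cv2.imread("pics/top0.png");s=cv2.imread("pics/scene0.png")
def crop(im,x,y,w,h,f): return cv2.resize(im[y:y+h,x:x+w],None,fx=f,fy=f,interpolation=cv2.INTER_CUBIC)
a=crop(t,215,165,100,110,4); b=crop(t,370,260,95,60,4)
A=np.zeros((600,800,3),np.uint8);A[:440,:400]=a;A[:240,410:790]=b
A[250:600,410:800]=crop(s,360,220,78,70,5)
cv2.imwrite("pics/c1.png",A)
cv2.imwrite("pics/c2.png",crop(s,205,220,110,130,4.5))
E
```

View pics/c1.png

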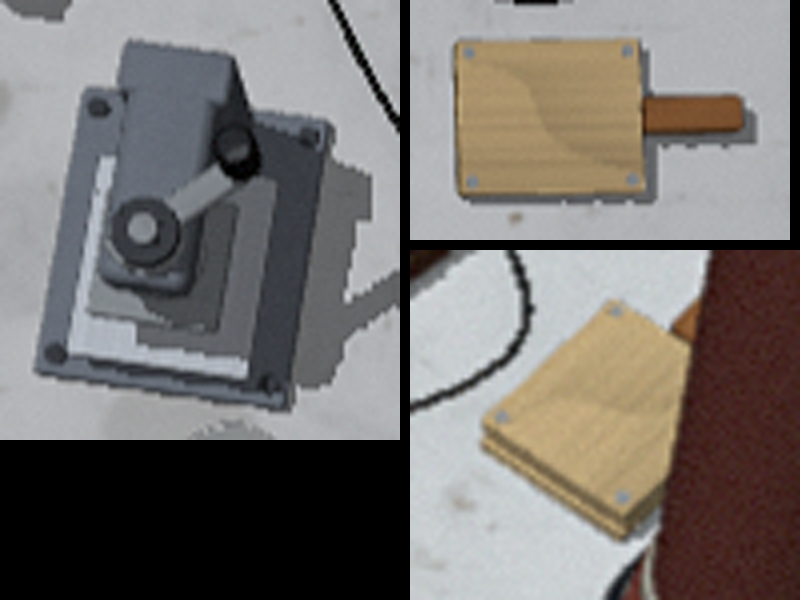

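View pics/c2.png

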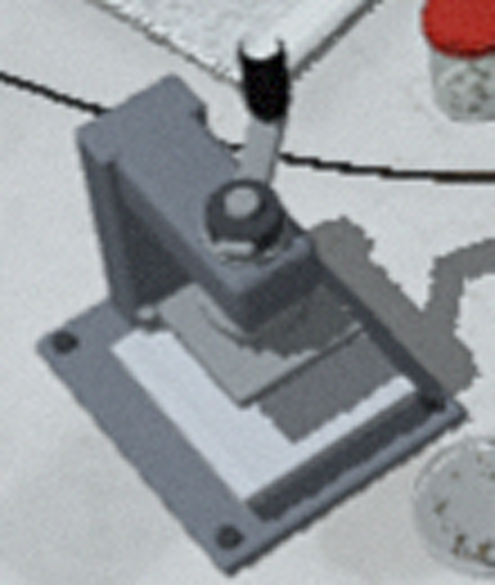

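The crops give bed, base and cassette corners in both views, plus the hub and grip. I'll fit poses by reprojection.

```bash
cat > h.py <<'E'
import numpy as np
from scipy.optimize import least_squares
from station import ctrl
P={n:ctrl.camera_params(n) for n in("scene","top")}
def proj(n,X):
    p=P[n];T=p["T"];c=(np.atleast_2d(X)-T[:3,3])@T[:3,:3];u=c[:,:2]/c[:,2:]
    u=u*(1+p["k1"]*(u**2).sum(1,keepdims=True));return u*p["fx"]+[p["cx"],p["cy"]]
def ray(n,uv):
    p=P[n];d=(np.array(uv,float)-[p["cx"],p["cy"]])/p["fx"];u=d.copy()
    for _ in range(10):u=d/(1+p["k1"]*(u@u))
    return p["T"][:3,3],p["T"][:3,:3]@np.r_[u,1]
def tri(a,b):
    o1,d1=ray("top",a);o2,d2=ray("scene",b)
    s,*_=np.linalg.lstsq(np.c_[d1,-d2],o2-o1,rcond=None);A=o1+s[0]*d1;B=o2+s[1]*d2
    return (A+B)/2,np.linalg.norm(A-B)
def Rz(a):return np.array([[np.cos(a),-np.sin(a),0],[np.sin(a),np.cos(a),0],[0,0,1]])
ct=lambda X,Y:(215+(X+.5)/4-.5,165+(Y+.5)/4-.5)
cc=lambda X,Y:(370+(X-410+.5)/4-.5,260+(Y+.5)/4-.5)
cs=lambda X,Y:(205+(X+.5)/4.5-.5,220+(Y+.5)/4.5-.5)
cq=lambda X,Y:(360+(X-410+.5)/5-.5,220+(Y-250+.5)/5-.5)
E
python3 - <<'E'
from h import *
for nm,a,b in [("base FL",ct(35,373),cs(230,573)),("baseBL",ct(82,88),cs(38,345)),("baseFR",ct(290,408),cs(466,410)),("bedFL",ct(69,357),cs(245,500)),("bedFR",ct(247,376),cs(415,378)),
 ("hubtop",ct(142,230),cs(240,200)),("griptop",ct(236,137),cs(262,45)),
 ("casBL",cc(455,40),cq(618,300)),("cas",cc(458,193),cq(484,422)),("cas3",cc(644,193),cq(628,520))]:
    print(nm,*[np.round(v,4) for v in tri(a,b)])
def press(v):
    x,y,w,hb,g=v;o=np.array([x,y,0]);R=Rz(w);r=[]
    def f(n,L,uv):r.extend(proj(n,o+R@np.array(L))[0]-uv)
    for L,a,b in [((-.075,.085,.012),ct(35,373),cs(230,573)),((.125,.085,.012),ct(82,88),cs(38,345)),((-.075,-.085,.012),ct(290,408),cs(466,410)),
      ((-.062,.06,hb),ct(69,357),cs(245,500)),((-.062,-.06,hb),ct(247,376),cs(415,378)),((.07*np.cos(g),.07*np.sin(g),.245),ct(236,137),cs(262,45))]:
        f("top",L,a);f("scene",L,b)
    f("top",(.125,-.085,.012),ct(332,120))
    return np.array(r)
s=least_squares(press,[.45,.1,-.1,.041,-.8],loss="soft_l1");print("press",s.x.round(4));print(s.fun.reshape(-1,2).round(1).tolist())
w,g=s.x[2],s.x[4];o=np.r_[s.x[:2],0]
print("grip",o+.07*np.array([np.cos(w+g),np.sin(w+g),0]))
def cas(v):
    x,y,w,z=v;o=np.array([x,y,z]);R=Rz(w);r=[]
    for n,L,uv in [("top",(.06,.05,.028),cc(458,193)),("top",(.06,-.05,.028),cc(455,40)),("top",(-.06,-.05,.028),cc(640,38)),("top",(-.06,.05,.028),cc(644,193)),("top",(-.125,0,.036),cc(743,113)),
      ("scene",(.06,.05,.028),cq(484,422)),("scene",(.06,-.05,.028),cq(618,300)),("scene",(-.06,.05,.028),cq(628,520)),("scene",(.06,.05,0),cq(485,447))]:
        r.extend(proj(n,o+R@np.array(L))[0]-uv)
    return np.array(r)
s=least_squares(cas,[.33,-.1,1.57,0],loss="soft_l1");print("cas",s.x.round(4));print(s.fun.reshape(-1,2).round(1).tolist())
for n,uv in [("petri",(274,288)),("tape",(217,303)),("pot",(355,200)),("loupe tip",(347,302)),("loupe lens",(311,297)),("sbox",(404,198))]:
    o,d=ray("top",uv);print(n,(o+d*(.02-o[2])/d[2]).round(3))
E
```

```text
base FL [0.4906 0.2933 0.0156] 0.0047
baseBL [0.6843 0.2661 0.0185] 0.0048
baseFR [0.4691 0.1251 0.0132] 0.0006
bedFL [0.4985 0.2669 0.0506] 0.0001
bedFR [0.4842 0.1499 0.0573] 0.0019
hubtop [0.5521 0.2011 0.2076] 0.0002
griptop [0.5969 0.1416 0.2465] 0.005
casBL [ 0.416  -0.1224  0.1738] 0.0622
cas [ 0.3853 -0.0906  0.1163] 0.0743
cas3 [ 0.393  -0.2489 -0.1249] 0.0647
press [ 0.5541  0.1989 -0.1304  0.0512 -0.7954]
[[0.9, 0.9], [-0.7, 0.4], [0.6, -0.4], [-1.9, 0.4], [0.3, 0.3], [0.2, 0.2], [0.1, -0.8], [-0.4, -0.7], [1.3, 0.4], [0.2, 0.6], [0.1, 1.4], [-1.2, 0.7], [0.1, -0.6]]
grip [0.596154   0.14299255 0.        ]
cas [ 0.4089 -0.1659  1.5003  0.0993]
[[-4.0, -3.3], [-1.0, -5.9], [1.6, -2.1], [-1.1, 0.1], [2.3, 1.1], [24.6, 0.0], [-30.5, 2.9], [26.6, -43.9], [23.4, 1.9]]
petri [0.412 0.159 0.02 ]
tape [0.373 0.308 0.02 ]
pot [ 0.648 -0.056  0.02 ]
loupe tip [ 0.376 -0.032  0.02 ]
loupe lens [0.389 0.062 0.02 ]
sbox [ 0.653 -0.187  0.02 ]
```

```bash
python3 - <<'E'
from h import *
for nm,a,b in [("A",cc(455,40),cq(484,422)),("B",cc(640,38),cq(618,300)),("C",cc(458,193),cq(628,520))]:print(nm,*[np.round(v,4) for v in tri(a,b)])
def cas(v):
    x,y,w,z=v;o=np.array([x,y,z]);R=Rz(w);r=[]
    for n,L,uv in [("top",(.06,.05,.028),cc(458,193)),("top",(.06,-.05,.028),cc(455,40)),("top",(-.06,-.05,.028),cc(640,38)),("top",(-.06,.05,.028),cc(644,193)),("top",(-.125,0,.036),cc(743,113)),
      ("scene",(.06,-.05,.028),cq(484,422)),("scene",(-.06,-.05,.028),cq(618,300)),("scene",(.06,.05,.028),cq(628,520)),("scene",(.06,-.05,0),cq(485,447))]:
        r.extend(proj(n,o+R@np.array(L))[0]-uv)
    return np.array(r)
s=least_squares(cas,[.33,-.1,1.57,0],loss="soft_l1");print("cas",s.x.round(4));print(s.fun.reshape(-1,2).round(1).tolist())
x,y,w,z=s.x;print("bar mid",np.r_[x,y,z]+Rz(w)@[-.1,0,.019])
E
```

```text
A [ 0.4568 -0.122   0.033 ] 0.0049
B [ 0.4581 -0.2427  0.0323] 0.0045
C [ 0.3574 -0.1225  0.0321] 0.0054
cas [ 0.4079 -0.1817  1.5798  0.0059]
[[0.5, 0.9], [0.3, 0.5], [0.0, 0.5], [0.5, 0.4], [0.7, 0.4], [-1.2, -0.3], [-1.2, -0.2], [-1.0, -0.5], [-2.0, 1.1]]
bar mid [ 0.40884761 -0.28172967  0.02487171]
```

```bash
R="0.06 0.2525 -0.197 0.13 0 0 -1.145"; python3 jog.py '0.06 0.2525 -0.197 0.13 0 0 -1.145;0.06 0.2525 -0.197 0.13 0 0 -1.145;0.06 0.2525 -0.197 0.13 0 0 -1.145;0.06 0.2525 -0.197 0.13 0 0 -1.145;0.06 0.2525 -0.197 0.13 0 0 -1.145;0.06 0.2525 -0.197 0.13 0 0 -1.145;0.06 0.2525 -0.197 0.13 0 0 -1.145;0.06 0.2525 -0.197 0.13 0 0 -1.145;0.06 0.2525 -0.197 0.13 0 0 -1.145;0.06 0.2525 -0.197 0.13 0 0 -1.145;0.06 0.2525 -0.197 0.13 0 0 -1.145;0.06 0.2525 -0.197 0.13 0 0 -1.145;0.06 0.2525 -0.197 0.13 0 0 -1.145' 60
cat > st.py <<'E'
from h import *
from scipy.spatial.transform import Rotation as R
o=ctrl.get_obs();M=R.from_rotvec(o["tool_rot"]).as_matrix()
print("t",round(o["t"],2),"pos",o["tool_pos"].round(4),"yaw",np.arctan2(M[1,0],M[0,0]).round(4),"z",M[:,2].round(3),"q",o["q"].round(2),"F",o["contact_force"].round(1),o["wrist_torque"].round(2),"op",round(o["opening"],4),o["grip_force"])
E
python3 st.py
```

```text
t: 1.18
tool_pos: [0.4093, -0.2833, 0.1022]
tool_rot: [2.214, 2.227, -0.0]
contact_force: [0.8, -1.2, 0.5]
opening: 0.0601
grip_force: 0.0
t 1.18 pos [ 0.4093 -0.2833  0.1022] yaw 1.5766 z [ 0.001 -0.001 -1.   ] q [-0.75 -0.14  2.02 -0.    1.26 -0.76] F [ 0.8 -1.2  0.5] [-0.01 -0.    0.01] op 0.0601 0.0
```

```bash
python3 jog.py '0.06 0 0 0.035 0 0 0;0.06 0 0 0.07 0 0 0;0.06 0 0 0.085 0 0 0;0.06 0 0 0.093 0 0 0;0.06 0 0 0.093 0 0 0;0.01 0 0 0.093 0 0 0;0.01 0 0 0.093 0 0 0;0.01 0 0 0.093 0 0 0;0.01 0 0 0.093 0 0 0;0.01 0 0 0.093 0 0 0;0.01 0 0 0.093 0 0 0;0.01 0 0 0.093 0 0 0' 60; python3 st.py
```

```text
t: 2.18
tool_pos: [0.4105, -0.2832, 0.0104]
tool_rot: [2.209, 2.229, -0.001]
contact_force: [-1.6, -1.1, 6.7]
opening: 0.023
grip_force: 61.5
t 2.18 pos [ 0.4105 -0.2832  0.0104] yaw 1.5799 z [ 0.002 -0.003 -1.   ] q [-0.75  0.    2.06 -0.    1.07 -0.76] F [-1.6 -1.1  6.7] [-0.01  0.23 -0.05] op 0.023 61.520458459854126
```

```bash
python3 jog.py '0.01 0 0 -0.03 0 0 0;0.01 0.02 0 -0.055 0 0 0.05;0.01 0.05 -0.01 -0.055 0 0 0.15;0.01 0.08 -0.01 -0.055 0 0 0.26;0.01 0.11 -0.02 -0.055 0 0 0.37;0.01 0.145 -0.02 -0.055 0 0 0.48;0.01 0.18 -0.03 -0.055 0 0 0.59;0.01 0.215 -0.03 -0.055 0 0 0.70;0.01 0.25 -0.04 -0.055 0 0 0.82;0.01 0.285 -0.04 -0.055 0 0 0.94;0.01 0.32 -0.05 -0.055 0 0 1.06;0.01 0.355 -0.06 -0.055 0 0 1.18;0.01 0.39 -0.06 -0.055 0 0 1.3;0.01 0.425 -0.07 -0.055 0 0 1.42;0.01 0.46 -0.08 -0.055 0 0 1.52;0.01 0.49 -0.081 -0.055 0 0 1.62;0.01 0.513 -0.081 -0.055 0 0 1.71;0.01 0.513 -0.081 -0.055 0 0 1.71;0.01 0.513 -0.081 -0.055 0 0 1.71' 80; python3 st.py
python3 - <<'E'
from h import *
import cv2
t=ctrl.get_image("top")[:,:,::-1];s=ctrl.get_image("scene")[:,:,::-1]
f=lambda im,x,y:cv2.resize(im[y:y+150,x:x+100],None,fx=4,fy=4,interpolation=cv2.INTER_CUBIC)
cv2.imwrite("pics/c3.png",np.hstack([f(t,205,165),f(s,225,220)]))
E
```

```text
t: 3.77
tool_pos: [0.3223, 0.2328, 0.063]
tool_rot: [-3.134, 0.203, 0.002]
contact_force: [-0.1, 0.4, -3.5]
opening: 0.0225
grip_force: 79.7
t 3.77 pos [0.3223 0.2328 0.063 ] yaw -0.1293 z [-0.002  0.001 -1.   ] q [ 0.44 -0.36  2.28  0.    1.23  2.14] F [-0.1  0.4 -3.5] [ 0.03  0.19 -0.  ] op 0.0225 79.69098329544067
```

View pics/c3.png

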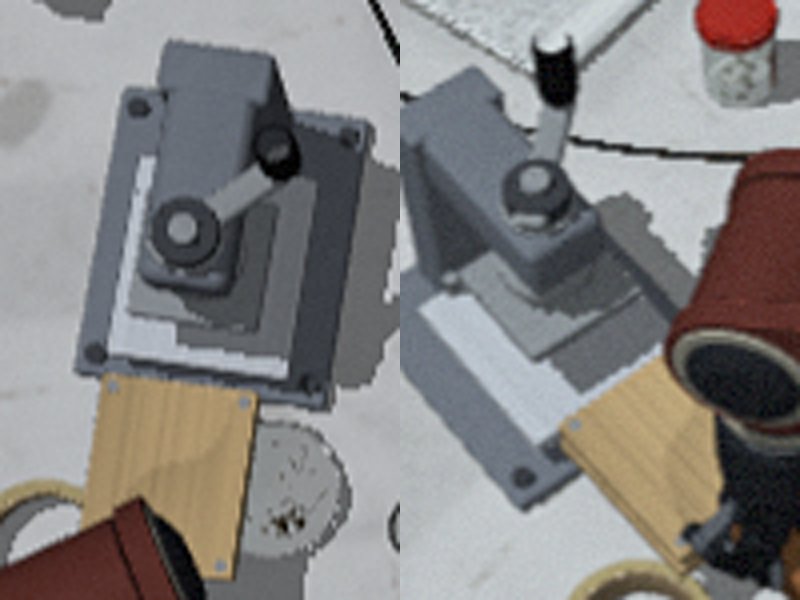

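The cassette hangs in front of the bed, roughly square. Its back corners are at crop (103,373) and (258,393), and the front right corner is at (235,578). Now I'll work out the lateral offset.

```bash
python3 - <<'E'
from h import *
c=lambda X,Y:(205+(X+.5)/4-.5,165+(Y+.5)/4-.5)
def at(uv,z):
    o,d=ray("top",uv);return o+d*(z-o[2])/d[2]
R=Rz(-.1304);p=np.array([.5541,.1989,0])
for z,L in [(.082,[(103,373),(258,393),(235,578)]),(.043,[(107,357),(288,377),(316,182),(143,155)]),(.012,[(75,373),(329,408),(372,122),(122,88)]),(.206,[(181,230)])]:
    for q in L:
        w=at(c(*q),z);print(z,w.round(4),(R.T@(w-p)).round(4))
E
```

```text
0.082 [0.4839 0.2656 0.082 ] [-0.0783  0.057   0.082 ]
0.082 [0.471  0.1667 0.082 ] [-0.0782 -0.0427  0.082 ]
0.082 [0.3544 0.1796 0.082 ] [-0.1955 -0.0451  0.082 ]
0.043 [0.4995 0.2694 0.043 ] [-0.0633  0.0628  0.043 ]
0.043 [0.4862 0.1509 0.043 ] [-0.061  -0.0564  0.043 ]
0.043 [0.6159 0.134  0.043 ] [ 0.0697 -0.0564  0.043 ]
0.043 [0.6344 0.2488 0.043 ] [0.0731 0.0599 0.043 ]
0.012 [0.4931 0.2953 0.012 ] [-0.0731  0.0877  0.012 ]
0.012 [0.4695 0.126  0.012 ] [-0.0744 -0.0833  0.012 ]
0.012 [0.6638 0.0986 0.012 ] [ 0.1218 -0.0851  0.012 ]
0.012 [0.688  0.2686 0.012 ] [0.1237 0.0865 0.012 ]
0.206 [0.5525 0.202  0.206 ] [-0.002   0.0028  0.206 ]
```

```bash
python3 jog.py '0.01 0 0.0045 0.004 0 0 0;0.01 0.01 0.0045 0.004 0 0 0;0.01 0.03 0.0045 0.004 0 0 0;0.01 0.05 0.0045 0.004 0 0 0;0.01 0.07 0.0045 0.004 0 0 0;0.01 0.09 0.0045 0.004 0 0 0;0.01 0.11 0.0045 0.004 0 0 0;0.01 0.125 0.0045 0.004 0 0 0;0.01 0.125 0.0045 0.004 0 0 0;0.01 0.125 0.0045 0.004 0 0 0;0.01 0.125 0.0045 0.004 0 0 0'; python3 st.py; for i in 1 2 ; do :; done
```

```text
t: 4.78
tool_pos: [0.4465, 0.2088, 0.0587]
tool_rot: [3.134, -0.206, -0.003]
contact_force: [-0.6, 0.6, -3.5]
opening: 0.0226
grip_force: 79.7
t 4.78 pos [0.4465 0.2088 0.0587] yaw -0.1314 z [-0.002 -0.    -1.   ] q [ 0.29 -0.09  2.06  0.    1.17  1.99] F [-0.6  0.6 -3.5] [ 0.07  0.24 -0.06] op 0.0226 79.71543431282043
```

```bash
python3 jog.py '0.01 0 0 0.002 0 0 0;0.01 0 0 0.002 0 0 0;0.01 0 0 0.002 0 0 0';python3 jog.py '0.01 0 0 0.002 0 0 0;0.01 0 0 0.002 0 0 0;0.01 0 0 0.002 0 0 0'
```

```text
t: 5.03
tool_pos: [0.4462, 0.2097, 0.057]
tool_rot: [3.135, -0.203, -0.001]
contact_force: [0.2, 0.4, -2.8]
opening: 0.0228
grip_force: 79.7
t: 5.28
tool_pos: [0.4468, 0.2098, 0.0552]
tool_rot: [3.135, -0.204, -0.0]
contact_force: [-0.0, -0.3, -2.1]
opening: 0.0229
grip_force: 79.7
```

```bash
python3 jog.py '0.01 0 0 0.002 0 0 0;0.01 0 0 0.002 0 0 0;0.01 0 0 0.002 0 0 0';python3 jog.py '0.01 0.005 0 0 0 0 0;0.01 0.01 0 0 0 0 0;0.01 0.01 0 0 0 0 0'
```

```text
t: 5.53
tool_pos: [0.4473, 0.21, 0.0537]
tool_rot: [-3.135, 0.204, -0.001]
contact_force: [-0.2, 0.9, 0.2]
opening: 0.0229
grip_force: 79.9
t: 5.78
tool_pos: [0.4583, 0.2084, 0.0537]
tool_rot: [-3.135, 0.205, -0.003]
contact_force: [0.7, 0.0, -0.6]
opening: 0.0228
grip_force: 80.0
```

```bash
python3 jog.py '0.01 0.003 0 0 0 0 0;0.01 0.003 0 0 0 0 0;0.01 0.003 0 0 0 0 0';python3 jog.py '0.01 0.003 0 0 0 0 0;0.01 0.003 0 0 0 0 0;0.01 0.003 0 0 0 0 0'
```

```text
t: 6.03
tool_pos: [0.4597, 0.2082, 0.0537]
tool_rot: [-3.135, 0.205, 0.002]
contact_force: [-4.1, 1.2, 3.2]
opening: 0.0225
grip_force: 80.7
t: 6.28
tool_pos: [0.4598, 0.2082, 0.0536]
tool_rot: [3.135, -0.205, -0.014]
contact_force: [-16.9, 1.0, 14.3]
opening: 0.0224
grip_force: 82.1
```

```bash
python3 jog.py '0.01 -0.004 0 -0.001 0 0 0;0.01 -0.004 0 -0.001 0 0 0;0.05 -0.004 0 -0.001 0 0 0;0.05 -0.004 0 -0.001 0 0 0;0.05 -0.004 0 -0.001 0 0 0;0.05 -0.004 0 -0.001 0 0 0;0.05 -0.004 0 -0.001 0 0 0;0.05 -0.004 0 -0.001 0 0 0;0.05 -0.004 0 -0.03 0 0 0;0.05 -0.01 0 -0.07 0 0 0;0.05 -0.03 0 -0.11 0 0 0;0.05 -0.06 0 -0.15 0 0 0;0.05 -0.09 0 -0.19 0 0 0;0.05 -0.1 0 -0.23 0 0 0;0.05 -0.1 0 -0.26 0 0 0;0.05 -0.1 0 -0.26 0 0 0' ; python3 st.py
python3 - <<'E'
from h import *
import cv2
t=ctrl.get_image("top")[:,:,::-1];s=ctrl.get_image("scene")[:,:,::-1]
f=lambda im,x,y:cv2.resize(im[y:y+150,x:x+100],None,fx=4,fy=4,interpolation=cv2.INTER_CUBIC)
cv2.imwrite("pics/c4.png",np.hstack([f(t,205,165),f(s,225,220)]))
E
```

```text
t: 7.62
tool_pos: [0.3651, 0.2219, 0.3226]
tool_rot: [-3.129, 0.202, -0.021]
contact_force: [0.5, -0.8, 0.9]
opening: 0.0499
grip_force: 0.0
t 7.62 pos [0.3651 0.2219 0.3226] yaw -0.129 z [ 0.014  0.005 -1.   ] q [ 0.37 -0.49  1.92  0.    1.69  2.07] F [ 0.5 -0.8  0.9] [-0.01 -0.   -0.01] op 0.0499 0.0
```

View pics/c4.png

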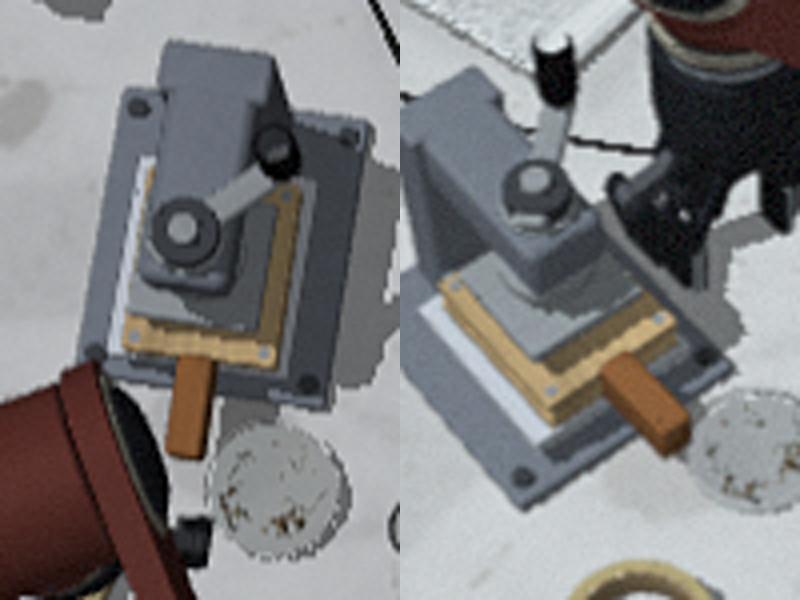

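The cassette is home and square: front corners at crop (123,350) and (274,367), pad above it with a gap, bar to the front. Now the grip pose and the gap.

```bash
python3 - <<'E'
from h import *
c=lambda X,Y:(205+(X+.5)/4-.5,165+(Y+.5)/4-.5)
cs=lambda X,Y:(225+(X-400+.5)/4-.5,220+(Y+.5)/4-.5)
def at(n,uv,z):
    o,d=ray(n,uv);return (o+d*(z-o[2])/d[2])
w0=-.1304;R=Rz(w0);p=np.array([.5544,.201,0])
L=lambda w:(R.T@(w-p)).round(4)
for q in[(123,350),(274,367)]:print("cas",L(at("top",c(*q),.072)))
print("bar",L(at("top",c(185,457),.08)))
for a,b,z in[((275,143),(554,42),.245)]:
    print(L(at("top",c(*a),z)),L(at("scene",cs(*b),z)),tri(c(*a),cs(*b)))
print("grip mid scene",L(at("scene",cs(556,75),.22)))
for nm,q,l in [("pad top FL corner",(537,355),(-.042,.042)),("cas top FL",(548,392),(-.058,.05)),("cas bot FL",(550,425),(-.058,.05))]:
    o,d=ray("scene",cs(*q)); b=p+R@np.array([*l,0]); 
    f=least_squares(lambda v:proj("scene",b+[0,0,v[0]])[0]-cs(*q),[.08]);print(nm,f.x,f.fun)
print("hub top scene",L(at("scene",cs(540,180),.206)))
for g in(-.7,-.8,-.9):print(g,(proj("top",p+R@np.array([.07*np.cos(g),.07*np.sin(g),.245]))-[205,165])*4,(p+R@np.array([.07*np.cos(g),.07*np.sin(g),.245])).round(4))
E
```

```text
cas [-0.0609  0.0461  0.072 ]
cas [-0.0593 -0.0515  0.072 ]
bar [-0.1243 -0.0046  0.08  ]
[ 0.0485 -0.0513  0.245 ] [ 0.0471 -0.055   0.245 ] (array([0.59378887, 0.14251946, 0.24756672]), np.float64(0.0035170422423046145))
grip mid scene [ 0.0441 -0.0518  0.22  ]
pad top FL corner [0.10673959] [-1.80009013  0.29247826]
cas top FL [0.09207469] [-2.81871339  0.45758398]
cas bot FL [0.05579595] [-1.99979056  0.32519718]
hub top scene [-0.0052 -0.0029  0.206 ]
-0.7 [[264.04610907 131.74495499]] [0.6016 0.1493 0.245 ]
-0.8 [[271.64786536 140.86226443]] [0.5962 0.1449 0.245 ]
-0.9 [[278.27814855 150.70499666]] [0.5904 0.141  0.245 ]
```

```bash
python3 jog.py '0.07 0.03 0.01 0 0 0 0;0.07 0.07 0.02 0 0 0 0;0.07 0.11 0.03 0 0 0 0;0.07 0.15 0.04 0 0 0 0;0.07 0.19 0.045 0 0 0 0;0.07 0.22 0.048 0 0 0 0;0.07 0.238 0.048 0 0 0 0;0.07 0.238 0.048 0 0 0 0;0.07 0.238 0.048 0 0 0 0;0.07 0.238 0.048 0 0 0 0'; python3 st.py
```

```text
t: 8.55
tool_pos: [0.5925, 0.1422, 0.3114]
tool_rot: [3.134, -0.204, -0.005]
contact_force: [-0.5, 0.6, -0.5]
opening: 0.0703
grip_force: 0.0
t 8.55 pos [0.5925 0.1422 0.3114] yaw -0.1301 z [-0.003 -0.    -1.   ] q [ 0.11 -0.02  1.55  0.    1.61  1.81] F [-0.5  0.6 -0.5] [-0.01 -0.03  0.03] op 0.0703 0.0
```

```bash
python3 jog.py '0.07 0.002 -0.002 0.035 0 0 0;0.07 0.002 -0.002 0.07 0 0 0;0.07 0.002 -0.002 0.09 0 0 0;0.07 0.002 -0.002 0.105 0 0 0;0.07 0.002 -0.002 0.105 0 0 0;0.02 0.002 -0.002 0.105 0 0 0;0.02 0.002 -0.002 0.105 0 0 0;0.02 0.002 -0.002 0.105 0 0 0;0.02 0.002 -0.002 0.105 0 0 0;0.02 0.002 -0.002 0.105 0 0 0;0.02 0.002 -0.002 0.105 0 0 0;0.02 0.002 -0.002 0.105 0 0 0' 40; python3 st.py
```

```text
t: 9.55
tool_pos: [0.5968, 0.1426, 0.2113]
tool_rot: [3.132, -0.205, 0.006]
contact_force: [-1.5, -4.5, 3.7]
opening: 0.0244
grip_force: 39.7
t 9.55 pos [0.5968 0.1426 0.2113] yaw -0.1308 z [ 0.004 -0.003 -1.   ] q [ 0.11  0.04  1.66 -0.    1.44  1.82] F [-1.5 -4.5  3.7] [-0.86  0.31 -0.01] op 0.0244 39.73042210447602
```

```bash
cat > cr.py <<'E'
from h import *
o=ctrl.get_obs();c=np.array([.5557,.1992]);d=Rz(-.1308)[:2,:2].T@(o["tool_pos"][:2]-c);d[1]*=-1
f=Rz(-.1308)[:2,:2].T@o["contact_force"][:2];f[1]*=-1
a=np.arctan2(d[1],d[0]);e=np.array([np.cos(a),np.sin(a)])
print("t",round(o["t"],2),"xy",(d*1e3).round(1),"z",o["tool_pos"][2].round(4),"ang",np.degrees(a).round(1),"r",(np.hypot(*d)*1e3).round(1),"Frad",(f@e).round(2),"Ftan",(f@[-e[1],e[0]]).round(2),"Fz",o["contact_force"][2].round(1),"M",o["wrist_torque"].round(2),"dq",np.abs(o["dq"]).max().round(2))
E
python3 cr.py
python3 jog.py '0.02 -0.003 0.003 -0.003 0 0 0;0.02 -0.008 0.0065 -0.003 0 0 0;0.02 -0.013 0.0097 -0.003 0 0 0;0.02 -0.0185 0.0125 -0.003 0 0 0;0.02 -0.0242 0.015 -0.003 0 0 0;0.02 -0.03 0.0167 -0.003 0 0 0;0.02 -0.036 0.018 -0.003 0 0 0'; python3 cr.py
python3 jog.py '0.02 -0.006 0.0008 0 0 0 0;0.02 -0.0122 0.0011 0 0 0 0;0.02 -0.0183 0.0008 0 0 0 0;0.02 -0.0244 0 0 0 0 0;0.02 -0.0303 -0.0013 0 0 0 0' ; python3 cr.py
```

```text
t 9.55 xy [48.2 50.8] z 0.2113 ang 46.5 r 70.0 Frad 2.78 Ftan 3.91 Fz 3.7 M [-0.86  0.31 -0.01] dq 0.0
t: 10.13
tool_pos: [0.559, 0.1287, 0.2115]
tool_rot: [3.131, -0.206, 0.008]
contact_force: [5.1, -6.4, -5.0]
opening: 0.0247
grip_force: 41.5
t 10.13 xy [12.5 69.5] z 0.2115 ang 79.8 r 70.6 Frad 6.59 Ftan -4.81 Fz -5.0 M [-0.98 -0.95  0.02] dq 0.18
t: 10.55
tool_pos: [0.5283, 0.1336, 0.2115]
tool_rot: [3.13, -0.206, 0.004]
contact_force: [2.6, -8.0, -3.4]
opening: 0.0248
grip_force: 41.6
t 10.55 xy [-18.6  68.6] z 0.2115 ang 105.2 r 71.0 Frad 6.38 Ftan -5.48 Fz -3.4 M [-1.21 -0.56  0.02] dq 0.15
```

```bash

python3 jog.py '0.02 -0.0058 -0.0008 0 0 0 0;0.02 -0.0115 -0.0032 0 0 0 0;0.02 -0.0169 -0.006 0 0 0 0;0.02 -0.0221 -0.0093 0 0 0 0;0.02 -0.0269 -0.013 0 0 0 0;0.02 -0.0314 -0.0171 0 0 0 0' >/dev/null; python3 cr.py
python3 jog.py '0.02 -0.0041 -0.0045 0 0 0 0;0.02 -0.0078 -0.0093 0 0 0 0;0.02 -0.0111 -0.0145 0 0 0 0;0.02 -0.0139 -0.0199 0 0 0 0;0.02 -0.0163 -0.0256 0 0 0 0;0.02 -0.0181 -0.0314 0 0 0 0' >/dev/null; python3 cr.py
python3 jog.py '0.02 -0.0013 -0.0059 0 0 0 0;0.02 -0.0021 -0.012 0 0 0 0;0.02 -0.0024 -0.0181 0 0 0 0;0.02 -0.0021 -0.0242 0 0 0 0;0.02 -0.0013 -0.0303 0 0 0 0;0.02 0 -0.0362 0 0 0 0' >/dev/null; python3 cr.py
```

```text
t 11.05 xy [-50.4  50.5] z 0.2114 ang 134.9 r 71.3 Frad 0.81 Ftan -5.01 Fz -3.4 M [-0.77 -0.48 -0.01] dq 0.12
t 11.55 xy [-68.6  19. ] z 0.2114 ang 164.5 r 71.2 Frad -1.08 Ftan -4.33 Fz -2.6 M [-0.9  -0.32  0.02] dq 0.14
t 12.05 xy [-68.7 -17.1] z 0.2114 ang -166.0 r 70.8 Frad -2.4 Ftan -4.78 Fz -2.4 M [-1.03 -0.2  -0.02] dq 0.13
```

```bash

python3 jog.py '0.02 0.001 -0.0062 0 0 0 0;0.02 0.0034 -0.0119 0 0 0 0;0.02 0.0062 -0.0173 0 0 0 0' >/dev/null; python3 cr.py
python3 jog.py '0.02 0.0033 -0.0052 0 0 0 0;0.02 0.007 -0.01 0 0 0 0;0.02 0.0111 -0.0145 0 0 0 0' >/dev/null; python3 cr.py
```

```text
t 12.3 xy [-61.9 -33.8] z 0.2114 ang -151.4 r 70.5 Frad -6.67 Ftan -5.39 Fz -2.0 M [-1.36 -0.37 -0.01] dq 0.16
t 12.55 xy [-51.1 -48.1] z 0.2114 ang -136.8 r 70.2 Frad -7.33 Ftan -6.38 Fz -1.4 M [-1.43 -0.04 -0.02] dq 0.17
```

```bash

python3 jog.py '0.02 0.005 -0.0036 0 0 0 0;0.02 0.01 -0.007 0 0 0 0;0.02 0.015 -0.0102 0 0 0 0' >/dev/null; python3 cr.py
```

```text
t 12.8 xy [-37.2 -59. ] z 0.2114 ang -122.2 r 69.8 Frad -2.66 Ftan -5.9 Fz -0.0 M [-0.93  0.51 -0.05] dq 0.17
```

```bash

python3 jog.py '0.02 0.0055 -0.0027 0 0 0 0;0.02 0.0112 -0.005 0 0 0 0;0.02 0.017 -0.0067 0 0 0 0' >/dev/null; python3 cr.py
python3 jog.py '0.02 0.0059 -0.0012 0 0 0 0;0.02 0.012 -0.002 0 0 0 0;0.02 0.0181 -0.0022 0 0 0 0' >/dev/null; python3 cr.py
```

```text
t 13.05 xy [-20.7 -66.3] z 0.2114 ang -107.3 r 69.4 Frad -2.33 Ftan -5.43 Fz 0.3 M [-0.65  0.75  0.03] dq 0.16
t 13.3 xy [ -2.9 -69. ] z 0.2114 ang -92.4 r 69.1 Frad -2.07 Ftan -5.31 Fz -0.2 M [-0.27  0.84 -0.02] dq 0.15
```

```bash

python3 jog.py '0.02 0.0061 0.0004 0 0 0 0;0.02 0.0122 0.0013 0 0 0 0;0.02 0.0181 0.0027 0 0 0 0' >/dev/null; python3 cr.py
python3 jog.py '0.02 0.0058 0.002 0 0 0 0;0.02 0.0115 0.0045 0 0 0 0;0.02 0.0169 0.0073 0 0 0 0' >/dev/null; python3 cr.py
```

```text
t 13.55 xy [ 15.1 -67.1] z 0.2114 ang -77.3 r 68.8 Frad -0.61 Ftan -5.21 Fz 0.3 M [0.1  0.78 0.05] dq 0.12
t 13.8 xy [ 32.1 -60.7] z 0.2115 ang -62.1 r 68.7 Frad 0.85 Ftan -5.67 Fz 0.1 M [ 0.49  0.57 -0.01] dq 0.1
```

```bash

python3 jog.py '0.02 0.0052 0.0033 0 0 0 0;0.02 0.01 0.007 0 0 0 0;0.02 0.0145 0.0111 0 0 0 0' >/dev/null; python3 cr.py
python3 jog.py '0.02 0.0041 0.0045 0 0 0 0;0.02 0.0078 0.0093 0 0 0 0;0.02 0.0111 0.0145 0 0 0 0' >/dev/null; python3 cr.py
```

```text
t 14.05 xy [ 46.9 -50. ] z 0.2115 ang -46.8 r 68.6 Frad 1.4 Ftan -5.6 Fz -0.7 M [0.7  0.26 0.06] dq 0.1
t 14.3 xy [ 58.5 -35.8] z 0.2115 ang -31.4 r 68.6 Frad 3.15 Ftan -6.73 Fz -3.6 M [ 0.86 -0.04  0.08] dq 0.11
```

```bash

python3 jog.py '0.02 0.003 0.0054 0 0 0 0;0.02 0.0055 0.0111 0 0 0 0;0.02 0.0074 0.0168 0 0 0 0' >/dev/null; python3 cr.py
python3 jog.py '0.02 0.0013 0.0059 0 0 0 0;0.02 0.0022 0.012 0 0 0 0;0.02 0.0026 0.0181 0 0 0 0' >/dev/null; python3 cr.py
```

```text
t 14.55 xy [ 66.2 -18.8] z 0.2115 ang -15.9 r 68.8 Frad 0.79 Ftan -5.82 Fz -2.4 M [ 0.75 -0.14 -0.05] dq 0.11
t 14.8 xy [69.  -1.8] z 0.2115 ang -1.5 r 69.0 Frad 0.92 Ftan -9.39 Fz -4.4 M [ 1.43 -0.41  0.02] dq 0.11
```

Ftan jumped from about 5.6 N to 9.4 N, so the pad touched between 344° and 358°. The target is therefore about 441°, in two parts.

```bash

python3 jog.py '0.02 -0.0003 0.0061 0 0 0 0;0.02 -0.0011 0.0122 0 0 0 0;0.02 -0.0024 0.0181 0 0 0 0;0.02 -0.0042 0.0239 0 0 0 0;0.02 -0.0066 0.0296 0 0 0 0' >/dev/null; python3 cr.py;
python3 jog.py '0.02 -0.0028 0.0054 0 0 0 0;0.02 -0.0061 0.0106 0 0 0 0;0.02 -0.0098 0.0154 0 0 0 0;0.02 -0.0139 0.0199 0 0 0 0' >/dev/null; python3 cr.py
```

```text
t 15.22 xy [63.5 28.2] z 0.2115 ang 24.0 r 69.5 Frad 2.39 Ftan -10.28 Fz -6.3 M [ 1.14 -1.1  -0.05] dq 0.13
t 15.55 xy [50.1 48.8] z 0.2115 ang 44.2 r 70.0 Frad 1.51 Ftan -10.47 Fz -6.6 M [ 0.81 -1.43  0.01] dq 0.16
```

```bash

python3 jog.py '0.02 -0.0045 0.0041 0 0 0 0;0.02 -0.0093 0.0078 0 0 0 0;0.02 -0.0145 0.0111 0 0 0 0;0.02 -0.0199 0.0139 0 0 0 0;0.02 -0.0256 0.0163 0 0 0 0;0.02 -0.0314 0.0181 0 0 0 0;0.02 -0.037 0.0194 0 0 0 0' >/dev/null; python3 cr.py;
python3 jog.py '0.02 -0.002 0.0004 0 0 0 0;0.02 -0.002 0.0004 0 0 0 0' >/dev/null; python3 cr.py
```

```text
t 16.13 xy [13.7 69.4] z 0.2115 ang 78.8 r 70.8 Frad -1.06 Ftan -11.56 Fz -8.1 M [ 0.21 -1.79 -0.  ] dq 0.17
t 16.3 xy [11.2 70. ] z 0.2115 ang 80.9 r 70.8 Frad -1.14 Ftan -9.03 Fz -7.3 M [ 0.11 -1.32  0.03] dq 0.01
```

```bash

python3 jog.py '0.02 0.001 0 0 0 0 0;0.06 0.001 0 0 0 0 0;0.06 0.001 0 0 0 0 0;0.06 0.001 0 0 0 0 0;0.06 0.001 0 0 0 0 0;0.06 0.001 0 0 0 0 0;0.06 0.001 0 -0.03 0 0 0;0.06 0.001 0 -0.07 0 0 0;0.06 0.001 0 -0.11 0 0 0;0.06 -0.03 0 -0.13 0 0 0;0.06 -0.07 0 -0.13 0 0 0;0.06 -0.11 0 -0.13 0 0 0;0.06 -0.15 0 -0.13 0 0 0;0.06 -0.19 0 -0.13 0 0 0;0.06 -0.19 0 -0.13 0 0 0;0.06 -0.19 0 -0.13 0 0 0'
python3 - <<'E'
from h import *
import cv2
t=ctrl.get_image("top")[:,:,::-1];s=ctrl.get_image("scene")[:,:,::-1]
f=lambda im,x,y:cv2.resize(im[y:y+150,x:x+100],None,fx=4,fy=4,interpolation=cv2.INTER_CUBIC)
cv2.imwrite("pics/c5.png",np.hstack([f(t,205,165),f(s,225,220)]))
E
```

```text
t: 17.63
tool_pos: [0.3665, 0.153, 0.3423]
tool_rot: [-3.134, 0.202, -0.006]
contact_force: [0.8, -1.1, 0.1]
opening: 0.0597
grip_force: 0.0
```

View pics/c5.png

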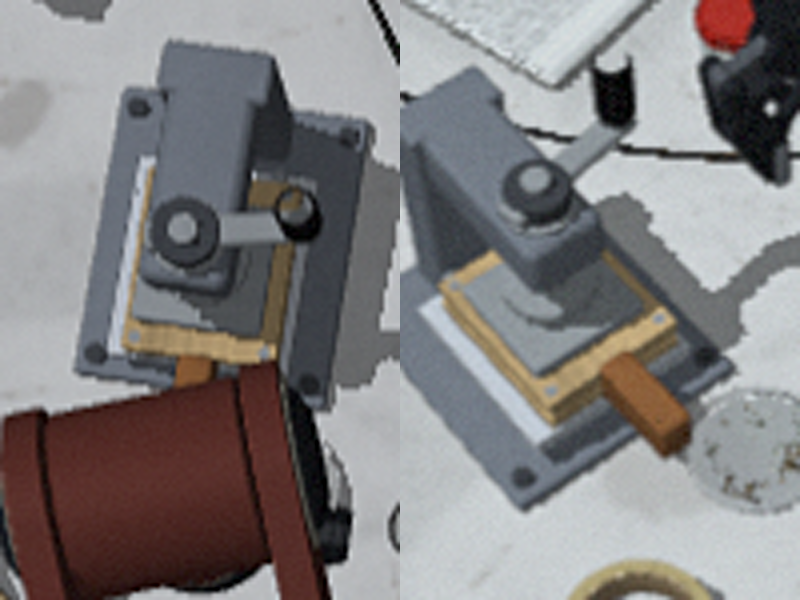

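The pad sits on the cassette, which hasn't moved (corners still at (123,350) and (274,367)). The crank is at about 81° (grip at (297,212)) and the bystanders in view, including the petri dish, look undisturbed.

```bash
python3 -c "
from station import ctrl
print(ctrl.finish_job())"
```

```text
the job is handed in; nothing more can be done
None
```

The cassette is home on the bed against the stop pins and clamped about a quarter turn past first touch, judged from the crank force; the job was handed in at about 18 s, with no verdict returned.

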